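# Spin the guide wheels and bin the seized one

### The arm

A 7-joint arm with a two-finger parallel gripper is mounted at the origin on a cart in front of the work surface, level with it; the furniture and walls round the work are solid. World frame = base frame: x ahead of the robot, y to its left, z up, the work surface at z = 0. Lengths are in m, angles in rad, forces in N, time in s.
With the tool pointing down it reaches from about 0.425 to 1.025 m from the base axis. Payload 9.4 kg.
Tool frame: the origin (TCP) lies on the centre line of the jaws, within the pads' length; the fingertips stand 8 mm ahead of it and the grasp point (between the pads) lies 11 mm behind it; z points along the fingers, y is the direction in which the jaws open and shut (so a half turn about z gives the same grasp; the last joint's range is limited). The gripper opens to 93 mm and grips with 3 to 60 N. Pads are 15 mm wide; open, the fingers measure 128 mm over their backs; the gripper's body (75 mm by 188 mm) begins 65 mm behind the grasp point.
Start: joints at [-0.077, 0.599, -0.003, 1.599, 0.002, 0.943, -0.08], TCP at [0.725, -0, 0.206] pointing down, gripper open.
Joint ranges: [-2.57, 2.57], [-0.35, 1.97], [-1.29, 1.29], [0.11, 2.56], [-1.05, 4.19], [0.11, 1.86], [-2.63, 2.63]. Speed limits (rad/s): [2.22, 2.22, 3.01, 3.01, 3.14, 3.14, 3.14].

### API

Orientations are given as a unit quaternion [x, y, z, w].
In Python, from station import env gives the robot as it stands.
- The arm moves only by the shell command python3 -m crank 'ROWS' [OPENING] [FORCE]. ROWS is JSON, a list that holds one entry, the list of rows, each a list of 6 numbers: the shift along the world's x, y, z as a fraction of full scale, then the turn, a rotation vector about the world's x, y, z as a fraction of full scale. In form: [[[tx, ty, tz, ax, ay, az], ...]]. A call has exactly 5 rows; each row shifts and turns the commanded pose from where the row before left it; what a row does not reach is not made up. Full scale, the value 1, is 0.05 m for a shift and 5 degrees for a turn. A row lasts 1/10 s, in which the tool goes at most 50 mm and 8.59 degrees, less where a joint would pass 70% of its speed; a pose out of reach is approached as far as the arm can. A call with a number of a shift or a turn outside -1 to 1 is refused whole. A call with a gripper value outside its range is refused whole. OPENING is the gripper's target within -1 to 1 (fully open at 1, half-way at 0, shut at -1), set as the call begins (- or left out, the last holds). The fingers move at their own pace and stop on an object; FORCE is the grip in N (left out, the last holds). Time passes only in rows, so rows that do not move let the fingers close, or fill a call up. It gives the time, the measured TCP pose, the force and the opening at its end, in the units of the state.
- env.state(): the state, without advancing time (a new reading comes with each control period).
- env.capture(name): name is "scene" or "side" or "wrist"; returns (picture, depth): 420x560x3 uint8, red, green, blue; 420x560 float32, m along the optical axis (not along the pixel's ray), 0 where there is no reading.
- env.camera_params(name): a dict with "fx", "fy", "cx", "cy" (pixels), "cam_to_world" (4x4, takes a point from camera to world coordinates). Camera axes: x right, y up, looking along -z (the intrinsics and any distortion apply to the point x, -y, -z); pixel columns grow to the right and rows downward; lengths in m; the calibration is good to about 2 mm. A picture is of the moment at which its call begins: read the wrist's pose just before it. camera_params takes no time and is no camera call; for the wrist camera it gives the pose at the moment of the call.
- env.close_job(): hands the job in, once; it reports no verdict.
The state is a dict: "t": time; "joints": joint angles; "qvel": joint speeds; "tau": joint torques, N m; "eef_pos": TCP position; "tcp_rot": TCP orientation; "ft_force": force on the tool from outside, world axes, zero at the start; "moment": the same for the moment, N m; "width": opening from 0.0 (shut) to 1.0 (fully open).
Only numpy, scipy, OpenCV 4.12 (cv2) and the standard library are available. Lean on these libraries where they do the work, as an engineer would, in place of code of your own. Each camera call takes 0.05 s, during which the arm holds its last target.

### The job

Two guide wheels on small steel foot plates stand on the bench, ready to go on the glass rack. Give each wheel about a quarter turn where it stands and do not turn it back: on one the wheel turns on its axle while its foot plate stays still, on the other the wheel is seized and takes its foot plate round with it. Put the seized one, foot and all, into the grey bin, and leave the good one standing where it is.

Things in the scene. Friction and masses are not known exactly. Their poses are not given: they have to be found in the camera images.
- guide_1: foot plate of one guide wheel unit: loose steel plate 70 (x) x 56 (y) x 5 mm, origin under its centre, on the axle, z up. Above it an off-white wheel lying flat on an upright axle bolt (head top at 47 mm): 52 mm across, rim 16 to 40 mm above the bench. 0.23 to 0.35 kg in all. Good or seized: which of the two places holds the seized unit changes from start to start
- guide_2: foot plate of the other unit, same shape, sizes and origin as guide_1. Grip a wheel across its rim from above and twist: a good one turns either way without end, with hardly any force, and its foot plate stays still; on a seized one wheel and foot plate turn as one on the bench. One unit is good, the other seized
- nipple_1 (a point): the tip of the small brass grease nipple on the upper face of the wheel of guide_1: 20 mm from the axle, 45 mm above the underside of the foot plate, 7 mm wide. It goes round with the wheel, starts at any angle, and shows how far the wheel has turned.
- nipple_2 (a point): the tip of the small brass grease nipple on the upper face of the wheel of guide_2: 20 mm from the axle, 45 mm above the underside of the foot plate, 7 mm wide. It goes round with the wheel, starts at any angle, and shows how far the wheel has turned.
- bin: open grey bin fixed on the bench, 180 (x) x 200 (y) x 50 mm high (188 x 208 over its lip), walls and floor 4 to 5 mm thick, inside 172 x 192 mm; origin at the centre of its underside, z up
Not all that is in view belongs to the job. Leave any brown, orange or red look-alike of the guide_2 alone.

How it is judged:
On the way:
1. the seized wheel has been tried where it stood: its nipple is more than 18 mm from where it was (about 55 degrees round), its foot still flat and its axle within 15 mm of where it stood (distance of nipple_2 from where it was at the start of the episode above 0.018 m and distance of guide_2 from where it was at the start of the episode below 0.015 m and angle between guide_2's own z axis and vertical below 0.15 rad), for 0.2 s.
At the end, for the whole second after the job is handed in: The seized unit rests inside the bin's walls, its foot under 40 mm above the bin's underside. The good unit stands flat (within 8 degrees) and at rest, its axle within 15 mm of where it started, its nipple over 18 mm from where it started (about 55 degrees round) (x of guide_2 in the frame of bin between -0.09 and 0.09 m and y of guide_2 in the frame of bin between -0.1 and 0.1 m and z of guide_2 in the frame of bin between 0 and 0.04 m and linear speed of each of guide_2, guide_1 below 0.02 m/s and distance of nipple_1 from where it was at the start of the episode above 0.018 m and distance of guide_1 from where it was at the start of the episode below 0.015 m and angle between guide_1's own z axis and vertical below 0.15 rad); the robot touches nothing.
It also fails if it takes over 48 s, if anything falls off the work surface, if the arm or the gripper's body presses on something with over 40 N, if the wrist force passes 120 N, or if a joint passes its speed limit or range.

## Working session

There is one attempt and no reset: what is moved stays moved. The work goes in short steps, Python scripts to look and compute and a shell command to move; the robot and the scene stay as the last step left them, time stands still between calls to the robot, and variables do not carry over. Pictures are saved under pics/ and viewed, and the job is handed in when it is done.

```bash
ls; mkdir -p pics
cat > h.py <<'E'
import numpy as np, cv2
from station import env
def save(n,im): cv2.imwrite('pics/'+n+'.png',cv2.cvtColor(im,cv2.COLOR_RGB2BGR))
def ray(p,u,v):
    T=np.array(p['cam_to_world']);d=np.array([(u-p['cx'])/p['fx'],-(v-p['cy'])/p['fy'],-1.])
    return T[:3,3],T[:3,:3]@d
def onz(p,u,v,z):
    o,d=ray(p,u,v);return o+d*(z-o[2])/d[2]
def pix(p,X):
    T=np.array(p['cam_to_world']);c=T[:3,:3].T@(np.array(X)-T[:3,3]);return p['cx']+p['fx']*c[0]/-c[2],p['cy']+p['fy']*-c[1]/-c[2]
E
python3 - <<'E'
from h import *
print(env.state())
for n in ['scene','side','wrist']:
    p=env.camera_params(n);print(n,p)
    im,d=env.capture(n);save(n+'0',im);np.save('pics/%s0_d.npy'%n,d);np.save('pics/%s0_T.npy'%n,p['cam_to_world'])
E
```

```text
pics
{'t': 0.0, 'joints': array([-0.07669514,  0.60014832, -0.00253711,  1.60014013,  0.00180581,
        0.94291104, -0.07977687]), 'qvel': array([-9.93301147e-05, -3.75453214e-04, -1.11383307e-03, -3.05166172e-04,
        8.05478078e-04, -2.73026555e-04,  8.35186971e-04]), 'tau': array([ 5.70884713e-04, -7.65060925e+01,  1.49801854e+00, -2.52344084e+01,
       -5.23842021e-02,  1.69115182e-02,  2.08527672e-04]), 'eef_pos': array([ 7.24477636e-01, -3.02946076e-05,  2.05539666e-01]), 'tcp_rot': array([ 7.07079983e-01,  7.07133123e-01, -6.19432294e-04, -5.10067009e-04]), 'ft_force': array([-0.20328783,  0.59514957,  0.23340325]), 'moment': array([0.0320646 , 0.03993182, 0.01084682]), 'width': 0.998360662646328}
scene {'fx': 474.65274137791624, 'fy': 474.65274137791624, 'cx': 275.22239912311466, 'cy': 218.54899295584204, 'cam_to_world': array([[-0.70934909,  0.43787542, -0.55234861, -0.00257754],
       [-0.70468178, -0.45804484,  0.54186577,  0.70395676],
       [-0.01573072,  0.77360199,  0.63347652,  0.63953596],
       [ 0.        ,  0.        ,  0.        ,  1.        ]])}
side {'fx': 412.05242835751204, 'fy': 412.05242835751204, 'cx': 287.58915746923674, 'cy': 211.00378990138915, 'cam_to_world': array([[ 0.99136121,  0.09518729, -0.09023485,  0.45360769],
       [-0.1304992 ,  0.6468672 , -0.75135397, -0.43153397],
       [-0.01314938,  0.75663876,  0.65370091,  0.61846663],
       [ 0.        ,  0.        ,  0.        ,  1.        ]])}
wrist {'fx': 300.731091956306, 'fy': 300.731091956306, 'cx': 283.51524139849437, 'cy': 208.79875108514926, 'cam_to_world': array([[ 9.99999745e-01, -1.78013748e-04,  6.91769592e-04,
         7.26345208e-01],
       [ 2.15700314e-06,  9.69197108e-01,  2.46286349e-01,
         6.88575271e-02],
       [-7.14303444e-04, -2.46286284e-01,  9.69196861e-01,
         3.83473314e-01],
       [ 0.00000000e+00,  0.00000000e+00,  0.00000000e+00,
         1.00000000e+00]])}
```

View pics/scene0.png

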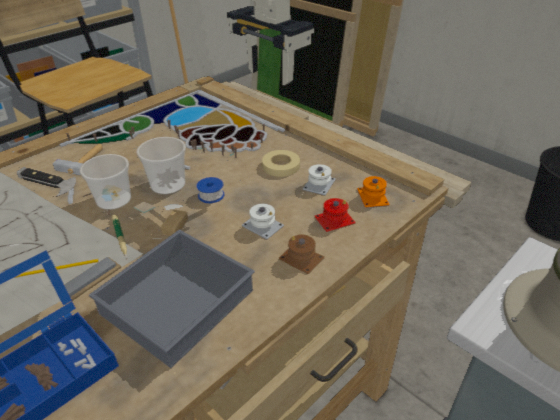

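View pics/side0.png

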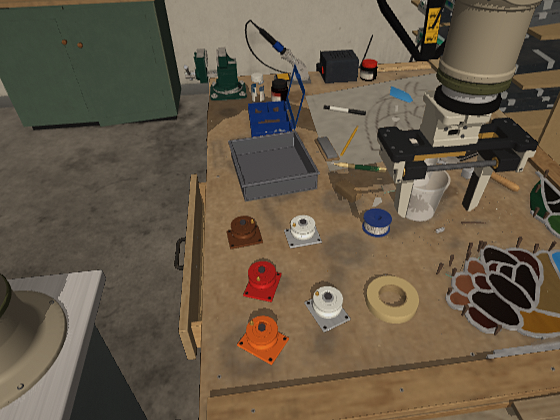

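View pics/wrist0.png

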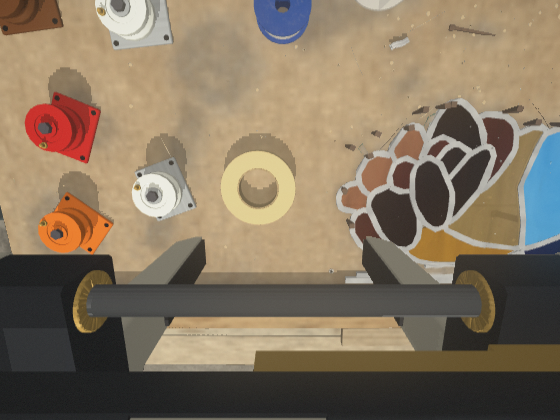

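The two candidates are the off-white wheels, at scene (262,215)/(319,178), side (303,228)/(327,300) and wrist (122,10)/(155,195). The brown, red and orange units are look-alikes. Next I measure the white ones in enlarged crops.

Run:
```python
from h import *
out=[]
for n,cs in [('scene',[(262,217),(319,180)]),('side',[(303,230),(327,305)]),('wrist',[(130,30),(160,190)])]:
    im=cv2.imread(f'pics/{n}0.png');row=[]
    for (u,v) in cs:
        h=30 if n!='wrist' else 42
        c=cv2.copyMakeBorder(im,60,60,60,60,cv2.BORDER_CONSTANT)[v+60-h:v+60+h,u+60-h:u+60+h]
        row.append(cv2.resize(c,(260,260),interpolation=cv2.INTER_CUBIC))
    out.append(np.vstack(row))
cv2.imwrite('pics/crop0.png',np.hstack(out))
# white masks
for n in ['scene','side','wrist']:
    im=cv2.imread(f'pics/{n}0.png');p=env.camera_params(n)
    d=np.load(f'pics/{n}0_d.npy');
    v,u=np.mgrid[:420,:560]
    T=np.array(p['cam_to_world'])
    P=np.stack([(u-p['cx'])/p['fx']*d,-(v-p['cy'])/p['fy']*d,-d],-1)@T[:3,:3].T+T[:3,3]
    hsv=cv2.cvtColor(im,cv2.COLOR_BGR2HSV)
    m=((hsv[...,1]<45)&(hsv[...,2]>140)&(P[...,2]>.033)&(P[...,2]<.044)&(d>0)).astype(np.uint8)
    k,l,s,c=cv2.connectedComponentsWithStats(m)
    for i in range(1,k):
        if s[i,4]>60:
            q=P[l==i]; print(n,s[i],q.mean(0).round(4),np.ptp(q,0).round(3), ((q.max(0)+q.min(0))/2).round(4))
    # bin: dark grey rim
    mb=((P[...,2]>.045)&(P[...,2]<.056)&(hsv[...,1]<60)&(hsv[...,2]<130)&(d>0)&(abs(P[...,1])<.6)&(P[...,0]>.3)&(P[...,0]<1)).astype(np.uint8)
    k,l,s,c=cv2.connectedComponentsWithStats(mb)
    for i in range(1,k):
        if s[i,4]>150:
            q=P[l==i]; print('bin?',n,s[i],cv2.minAreaRect(q[:,:2].astype(np.float32)))
```

```text
scene [309 164  23  15 224] [ 5.674e-01 -4.000e-04  3.820e-02] [0.053 0.053 0.01 ] [ 0.5706 -0.0035  0.0383]
scene [ 92 192  23   8  69] [0.8429 0.3903 0.0386] [0.042 0.03  0.011] [0.8462 0.3874 0.0385]
scene [250 204  25  17 294] [0.5554 0.1942 0.0386] [0.052 0.051 0.008] [0.5574 0.1919 0.0377]
bin? scene [  89  230  166  123 1954] ((0.5175114870071411, 0.4392726421356201), (0.1910305768251419, 0.20893317461013794), 7.621267795562744)
side [291 216  24  18 286] [0.5596 0.1885 0.0377] [0.05  0.052 0.008] [0.5593 0.1904 0.0371]
side [313 287  30  26 491] [ 0.5723 -0.0056  0.0375] [0.05  0.051 0.01 ] [ 0.5719 -0.0033  0.038 ]
bin? side [228 131  92  57 666] ((0.5184193253517151, 0.4387105107307434), (0.18802693486213684, 0.210745707154274), 7.758205413818359)
wrist [  95    0   53   36 1302] [0.5639 0.1829 0.0393] [0.051 0.032 0.01 ] [0.5619 0.1827 0.0387]
wrist [ 132  173   45   44 1376] [ 0.5756 -0.0014  0.0391] [0.051 0.052 0.01 ] [ 0.5739 -0.0021  0.0383]
```

View pics/crop0.png

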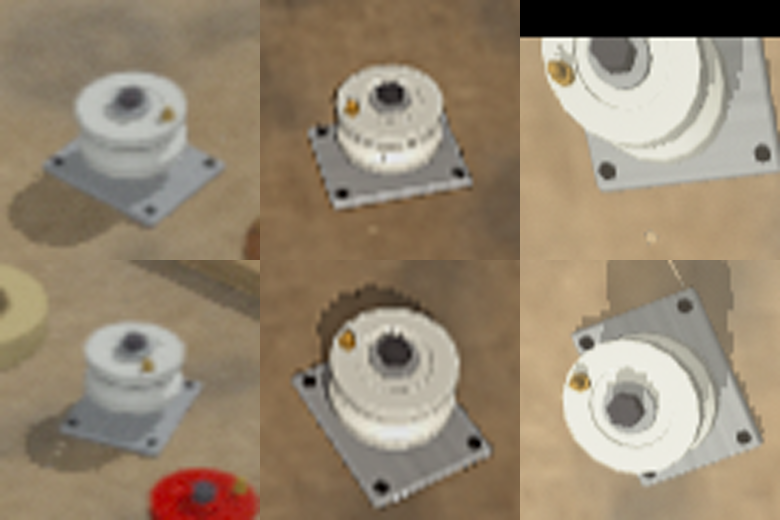

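Run:
```python
from h import *
pts={'A bolt':(.047,(262.2,209.4),(303,221.9),(117.7,4.8)),'A nip':(.045,(270.5,213.5),(294.2,224.5),(101.2,10.6)),
'B bolt':(.047,(319.7,169.2),(327.5,295.8),(152.2,196.5)),'B nip':(.045,(322.9,174.5),(317.1,293.5),(137.4,187.4))}
for k,(z,*ps) in pts.items():
    X=[onz(env.camera_params(n),*q,z)[:2].round(4) for n,q in zip(['scene','side','wrist'],ps)];print(k,*X,np.mean(X,0).round(4))
p={n:env.camera_params(n) for n in['scene','side','wrist']}
# neighbours: all points 10mm..60mm high around, from wrist/side depth
for n,(cols) in [('side',None),('wrist',None)]:
    im=cv2.imread(f'pics/{n}0.png');d=np.load(f'pics/{n}0_d.npy');T=np.array(p[n]['cam_to_world']);v,u=np.mgrid[:420,:560]
    P=np.stack([(u-p[n]['cx'])/p[n]['fx']*d,-(v-p[n]['cy'])/p[n]['fy']*d,-d],-1)@T[:3,:3].T+T[:3,3]
    hsv=cv2.cvtColor(im,cv2.COLOR_BGR2HSV)
    m=((P[...,2]>.003)&(P[...,2]<.13)&(d>0)&(P[...,0]>.35)&(P[...,0]<.8)&(P[...,1]>-.2)&(P[...,1]<.36)).astype(np.uint8)
    k,l,s,c=cv2.connectedComponentsWithStats(m)
    for i in range(1,k):
        if s[i,4]>100:
            q=P[l==i];print(n,c[i].round(),q.min(0).round(3),q.max(0).round(3))
```

```text
A bolt [0.5536 0.1946] [0.5594 0.1867] [0.5628 0.1907] [0.5586 0.1907]
A nip [0.5339 0.1906] [0.5407 0.1837] [0.5448 0.1863] [0.5398 0.1869]
B bolt [0.5653 0.0035] [ 0.5711 -0.0046] [ 0.5761 -0.0022] [ 0.5708 -0.0011]
B nip [0.5481 0.0124] [0.5548 0.0042] [0.5594 0.008 ] [0.5541 0.0082]
side [279. 186.] [0.435 0.323 0.003] [0.624 0.36  0.051]
side [348. 190.] [0.662 0.286 0.003] [0.717 0.351 0.023]
side [412. 200.] [0.791 0.197 0.003] [0.8   0.218 0.097]
side [377. 221.] [0.692 0.167 0.003] [0.752 0.229 0.031]
side [243. 230.] [0.4   0.179 0.003] [0.473 0.235 0.047]
side [302. 230.] [0.522 0.16  0.003] [0.594 0.216 0.047]
side [262. 279.] [0.426 0.031 0.003] [0.5   0.098 0.047]
side [392. 299.] [ 0.645 -0.046  0.003] [0.738 0.049 0.021]
side [327. 305.] [ 0.536 -0.044  0.003] [0.606 0.025 0.046]
side [262. 337.] [ 0.411 -0.088  0.003] [ 0.496 -0.022  0.047]
side [367. 395.] [ 0.364 -0.198  0.003] [ 0.8   -0.136  0.02 ]
wrist [28. 15.] [0.407 0.177 0.003] [0.476 0.211 0.042]
wrist [135.  22.] [0.528 0.162 0.003] [0.599 0.211 0.049]
wrist [282.  16.] [0.696 0.169 0.003] [0.755 0.207 0.033]
wrist [ 62. 126.] [0.44  0.033 0.003] [0.504 0.115 0.048]
wrist [258. 187.] [ 0.649 -0.043  0.003] [0.74  0.049 0.021]
wrist [161. 190.] [ 0.537 -0.043  0.003] [0.611 0.039 0.048]
wrist [339. 197.] [ 0.794 -0.029  0.003] [0.8   0.003 0.023]
wrist [ 72. 227.] [ 0.426 -0.089  0.003] [ 0.5   -0.005  0.048]
wrist [253. 322.] [ 0.563 -0.196  0.015] [ 0.8   -0.177  0.02 ]
```

The white units are A (far) at about (0.559, 0.191) and B (near) at about (0.5715, -0.002). Sizes match: wheel 52 mm, nipple about 19 mm out, top at 47 mm. The three cameras disagree by up to 10 mm, so I'll check alignment from above before gripping. I start with B.

```bash
python3 -m crank '[[[-0.6,0,-0.3,0,0,0],[-0.6,0,-0.3,0,0,0],[-0.6,0,-0.3,0,0,0],[-0.6,0,-0.3,0,0,0],[-0.6,-0.04,-0.3,0,0,0]]]' 0.6 20
python3 -m crank '[[[-0.06,0,-0.3,0,0,0],[0,0,-0.2,0,0,0],[0,0,0,0,0,0],[0,0,0,0,0,0],[0,0,0,0,0,0]]]'
python3 - <<'E'
from h import *
print(env.state()['eef_pos'],env.state()['joints'])
im,d=env.capture('wrist');save('w1',im)
im2,d=env.capture('side');save('s1',im2)
im3,d=env.capture('scene');save('c1',im3)
save('m1',np.hstack([cv2.resize(im2[200:380,220:420],(400,360)),cv2.resize(im3[80:260,220:420],(400,360))]))
E
```

```text
t: 0.65
eef_pos: [0.5736, -0.0018, 0.1309]
tcp_rot: [0.707, 0.707, 0.0, -0.0]
ft_force: [-0.2, -0.3, -0.4]
width: 0.801
t: 1.15
eef_pos: [0.573, -0.0019, 0.1068]
tcp_rot: [0.707, 0.707, 0.0, 0.0]
ft_force: [-0.3, 0.1, 0.3]
width: 0.799
[ 0.57295122 -0.00194229  0.10684186] [-0.08526127  0.54995226 -0.01504006  2.03969242  0.01511193  0.55097143
 -0.1109724 ]
```

View pics/w1.png

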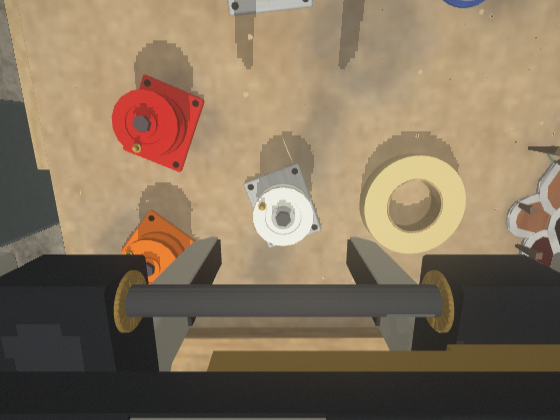

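View pics/m1.png

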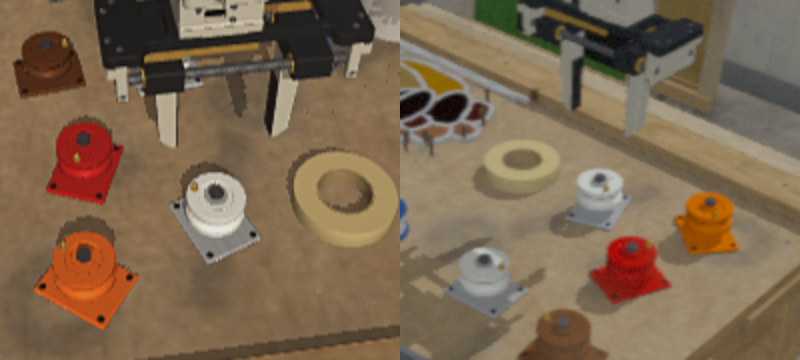

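Run:
```python
from h import *
for n in ['side','scene']:
    p=env.camera_params(n)
    for s in(-1,1):
        print(n,s,[np.round(pix(p,(0.573+s*.0375,-.002+e,.0988)),1) for e in(-.0075,.0075)])
a=cv2.imread('pics/s1.png')[240:300,290:380];b=cv2.imread('pics/c1.png')[90:160,290:360]
cv2.imwrite('pics/m2.png',np.hstack([cv2.resize(a,(450,300),interpolation=2),cv2.resize(b,(300,300),interpolation=2)]))
```

```text
side -1 [array([308. , 280.7]), array([306.5, 273.7])]
side 1 [array([353.5, 275.6]), array([351.2, 268.7])]
scene -1 [array([335.1, 151.9]), array([330.7, 154.6])]
scene 1 [array([309.2, 139.9]), array([304.7, 142.4])]
```

View pics/m2.png

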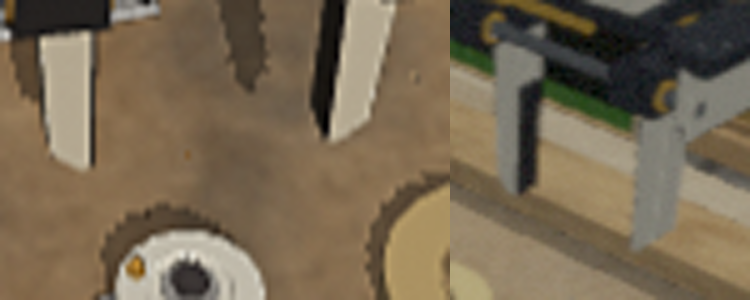

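Run:
```python
from h import *
for n in ['side','scene']:
    p=env.camera_params(n);im,d=env.capture(n);T=np.array(p['cam_to_world']);v,u=np.mgrid[:420,:560]
    P=np.stack([(u-p['cx'])/p['fx']*d,-(v-p['cy'])/p['fy']*d,-d],-1)@T[:3,:3].T+T[:3,3]
    m=(d>0)&(P[...,2]>.07)&(P[...,2]<.14)&(abs(P[...,0]-.573)<.08)&(abs(P[...,1])<.05)
    for s in(-1,1):
        q=P[m&(s*(P[...,0]-.573)>0)];print(n,s,len(q),np.percentile(q,1,0).round(4),np.percentile(q,99,0).round(4))
print(env.state()['eef_pos'],env.state()['width'])
```

```text
side -1 83 [ 0.5202 -0.0116  0.1194] [ 0.5352 -0.0009  0.1397]
side 1 110 [ 0.6091 -0.0114  0.1173] [0.6237 0.0065 0.1396]
scene -1 65 [ 0.5176 -0.0098  0.1182] [0.5337 0.0088 0.1398]
scene 1 84 [ 0.6063 -0.0104  0.1183] [0.6226 0.0091 0.1398]
[ 0.57230613 -0.00202069  0.10672767] 0.7978210499838075
```

Depth puts the visible fingertips roughly 10 mm higher than the stated 8 mm ahead of the TCP. I'll go down in stages and look before gripping.

```bash
python3 -m crank '[[[0,0.02,-0.5,0,0,0],[0,0,-0.5,0,0,0],[0,0,-0.3,0,0,0],[0,0,-0.2,0,0,0],[0,0,0,0,0,0]]]'
python3 - <<'E'
from h import *
print(env.state()['eef_pos'],env.state()['ft_force'])
im2,d=env.capture('side')
im3,d=env.capture('scene')
im,d=env.capture('wrist')
save('m3',np.hstack([cv2.resize(im2[260:340,280:380],(400,320),interpolation=2),cv2.resize(im3[130:210,270:370],(400,320),interpolation=2)]));save('w3',im)
E
```

```text
t: 1.9
eef_pos: [0.5715, -0.001, 0.0304]
tcp_rot: [0.707, 0.707, -0.001, -0.001]
ft_force: [-0.7, -0.2, -0.9]
width: 0.802
[ 0.57145187 -0.00101695  0.0304179 ] [-0.7095186  -0.18458969 -0.94005004]
```

View pics/m3.png

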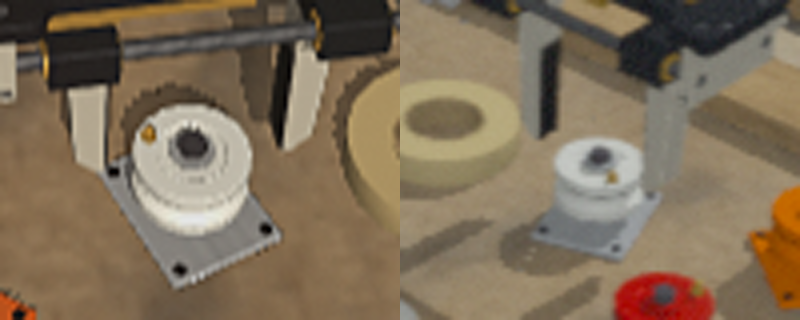

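View pics/w3.png

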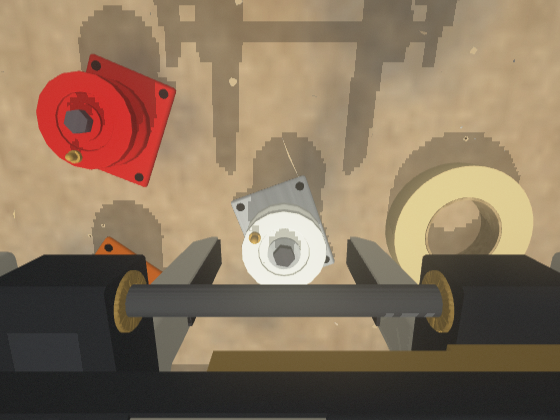

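Run:
```python
from h import *
p=env.camera_params('side');s=env.camera_params('scene')
for z in(.022,.03,.035,.04):
    print(z,[np.round(pix(p,(.5715+e*.0375,-.0085,z)),1) for e in(-1,1)],[np.round(pix(s,(.5715+e*.0375,.0065,z)),1) for e in(-1,1)])
print('obs side',(305.8,302),(352,297.5))
print('obs scene in',(270+645/4-100,130+175/4),(270+135/4,130+137/4))
```

```text
0.022 [array([306.2, 309. ]), array([348.5, 304. ])] [array([328.9, 184.4]), array([304.1, 171.6])]
0.03 [array([306.3, 306.2]), array([348.9, 301.2])] [array([329.1, 181.5]), array([304.2, 168.7])]
0.035 [array([306.3, 304.4]), array([349.1, 299.4])] [array([329.3, 179.6]), array([304.2, 166.9])]
0.04 [array([306.4, 302.6]), array([349.4, 297.6])] [array([329.4, 177.7]), array([304.3, 165.1])]
obs side (305.8, 302) (352, 297.5)
obs scene in (331.25, 173.75) (303.75, 164.25)
```

```bash
python3 -m crank '[[[0,0,-0.15,0,0,0],[0,0,-0.12,0,0,0],[0,0,0,0,0,0],[0,0,0,0,0,0],[0,0,0,0,0,0]]]'
python3 - <<'E'
from h import *
print(env.state()['eef_pos'],env.state()['ft_force'])
im2,d=env.capture('side')
im3,d=env.capture('scene')
save('m4',np.hstack([cv2.resize(im2[260:340,280:380],(400,320),interpolation=2),cv2.resize(im3[130:210,270:370],(400,320),interpolation=2)]))
E
```

```text
t: 2.55
eef_pos: [0.572, -0.001, 0.018]
tcp_rot: [0.707, 0.707, -0.0, 0.0]
ft_force: [0.1, 0.2, 0.2]
width: 0.797
[ 0.57204537 -0.00099779  0.0179804 ] [0.06237493 0.23824552 0.16483304]
```

View pics/m4.png

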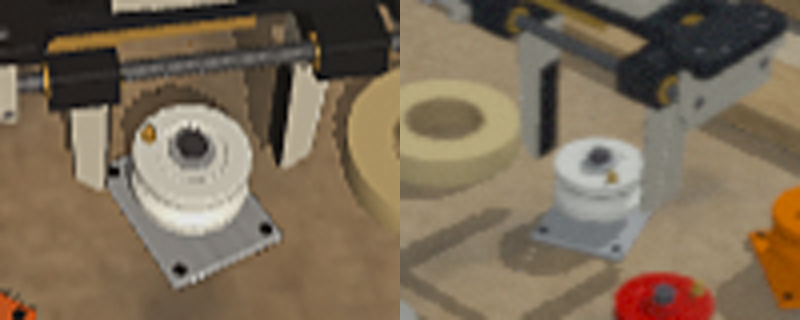

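```bash
python3 -m crank '[[[0,0,-0.06,0,0,0],[0,0,0,0,0,0],[0,0,0,0,0,0],[0,0,0,0,0,0],[0,0,0,0,0,0]]]' -1 15
python3 - <<'E'
from h import *
print(env.state()['eef_pos'],env.state()['ft_force'])
im2,d=env.capture('side')
im3,d=env.capture('scene')
save('m5',np.hstack([cv2.resize(im2[260:340,280:380],(400,320),interpolation=2),cv2.resize(im3[130:210,270:370],(400,320),interpolation=2)]))
E
```

```text
t: 3.15
eef_pos: [0.572, -0.001, 0.0149]
tcp_rot: [0.707, 0.707, 0.0, 0.0]
ft_force: [0.9, -0.5, -1.7]
width: 0.555
[ 0.57204636 -0.00099446  0.01489496] [ 0.88708837 -0.54485135 -1.65528539]
```

View pics/m5.png

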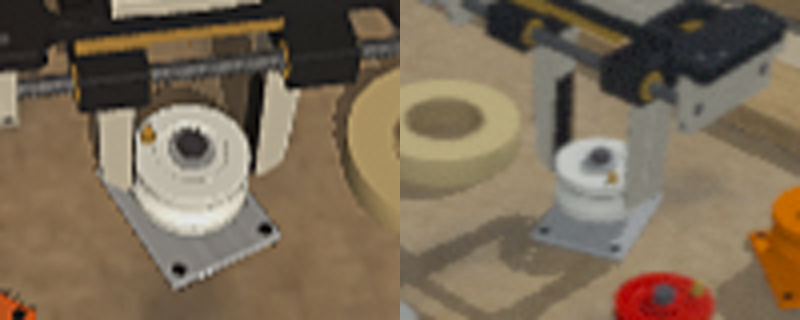

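The wheel is gripped: opening 0.555 is 51.6 mm, which matches 52 mm. Now I twist.

```bash
for i in 1 ; do python3 -m crank '[[[0,0,0,0,0,1],[0,0,0,0,0,1],[0,0,0,0,0,1],[0,0,0,0,0,1],[0,0,0,0,0,1]]]'; python3 -m crank '[[[0,0,0,0,0,1],[0,0,0,0,0,1],[0,0,0,0,0,1],[0,0,0,0,0,1],[0,0,0,0,0,1]]]'; python3 -m crank '[[[0,0,0,0,0,1],[0,0,0,0,0,1],[0,0,0,0,0,1],[0,0,0,0,0,1],[0,0,0,0,0,1]]]'; python3 -m crank '[[[0,0,0,0,0,1],[0,0,0,0,0,1],[0,0,0,0,0,1],[0,0,0,0,0,0],[0,0,0,0,0,0]]]'; done
python3 - <<'E'
from h import *
print(env.state()['joints'],env.state()['moment'])
im2,d=env.capture('side')
im3,d=env.capture('scene')
save('m6',np.hstack([cv2.resize(im2[260:340,280:380],(400,320),interpolation=2),cv2.resize(im3[130:210,270:370],(400,320),interpolation=2)]))
E
```

```text
t: 3.75
eef_pos: [0.5718, -0.0011, 0.0149]
tcp_rot: [0.536, 0.844, -0.0, -0.0]
ft_force: [-0.3, -0.5, -0.4]
width: 0.556
t: 4.25
eef_pos: [0.5718, -0.0012, 0.0149]
tcp_rot: [0.34, 0.94, -0.0, -0.0]
ft_force: [-0.0, 0.9, -1.4]
width: 0.552
t: 4.75
eef_pos: [0.5718, -0.0012, 0.0149]
tcp_rot: [0.129, 0.992, -0.0, -0.0]
ft_force: [-0.5, -0.3, -1.7]
width: 0.558
t: 5.25
eef_pos: [0.5719, -0.0013, 0.0149]
tcp_rot: [0.001, 1.0, -0.0, -0.0]
ft_force: [-0.4, -0.7, -0.4]
width: 0.551
[ 0.16881316  0.72216669 -0.39508243  2.07112234  0.60759996  0.46199845
  0.87667624] [-0.05217003 -0.06892804  0.0331805 ]
```

View pics/m6.png

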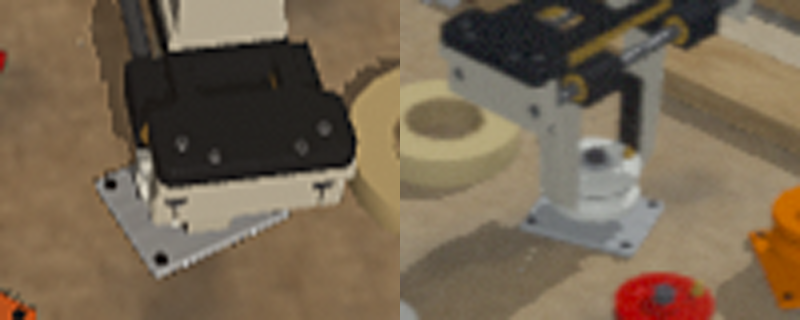

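The foot edges look swapped (long edge for short), so the plate seems to have come round. I'll check numerically from the plate corners at z = 5 mm.

Run:
```python
from h import *
f=lambda x,y,n:(280+x/4,260+y/4) if n=='side' else (270+(x-400)/4,130+y/4)
for nm,n,q in [('before','side',[(100,172),(178,286),(281,238)]),('after','side',[(95,183),(160,277),(290,212)]),('before','scene',[(532,235),(618,257),(663,197)]),('after','scene',[(520,227),(630,255),(664,202)])]:
    X=[onz(env.camera_params(n),*f(*a,n),.005)[:2] for a in q];e=[X[1]-X[0],X[2]-X[1]]
    print(nm,n,[(round(np.linalg.norm(k)*1000,1),round(np.degrees(np.arctan2(k[1],k[0])))) for k in e], 'centre',((X[0]+X[2])/2).round(4))
```

```text
before side [(np.float64(66.9), -70), (np.float64(52.0), 19)] centre [ 0.5724 -0.0061]
after side [(np.float64(55.4), -69), (np.float64(67.6), 21)] centre [ 0.5744 -0.0026]
before scene [(np.float64(52.2), -160), (np.float64(66.1), -73)] centre [0.5655 0.0008]
after scene [(np.float64(67.0), -160), (np.float64(56.9), -70)] centre [0.5688 0.002 ]
```

Confirmed in both views: the plate's 67/52 mm edges swapped, with its centre still within about 4 mm. B (near) is the seized unit. Before carrying it, I check for obstacles near the bin.

```bash
python3 - <<'E'
from h import *
for n in ['side','scene']:
    d=np.load(f'pics/{n}0_d.npy');p=env.camera_params(n);T=np.array(p['cam_to_world']);v,u=np.mgrid[:420,:560]
    P=np.stack([(u-p['cx'])/p['fx']*d,-(v-p['cy'])/p['fy']*d,-d],-1)@T[:3,:3].T+T[:3,3]
    m=(d>0)&(P[...,2]>.06)&(P[...,2]<.25)&(abs(P[...,0]-.55)<.35)&(P[...,1]>-.05)&(P[...,1]<.75)
    q=P[m]; H={}
    for a in q: k=(round(a[0]/.05)*5,round(a[1]/.05)*5); H[k]=max(H.get(k,0),round(float(a[2]),2))
    print(n,sorted(H.items()))
E
python3 -m crank '[[[0,0,0,0,0,0],[0,0,0.2,0,0,0],[0,0,0.5,0,0,0],[0,0,0.6,0,0,0],[0,0,0.6,0,0,0]]]' -1 35
python3 - <<'E'
from h import *
im2,d=env.capture('side')
save('m7',im2)
E
```

```text
side [((60, 60), 0.15), ((60, 65), 0.15), ((60, 70), 0.15), ((60, 75), 0.15), ((65, 0), 0.25), ((65, 60), 0.15), ((65, 65), 0.15), ((65, 70), 0.15), ((65, 75), 0.15), ((70, 0), 0.25), ((75, 0), 0.25), ((80, 0), 0.25), ((80, 20), 0.1), ((85, 20), 0.1), ((85, 25), 0.09), ((85, 30), 0.1), ((85, 40), 0.09), ((90, 20), 0.1), ((90, 25), 0.1), ((90, 30), 0.09), ((90, 35), 0.07), ((90, 40), 0.08)]
scene [((60, 60), 0.15), ((60, 65), 0.15), ((65, 0), 0.25), ((65, 60), 0.15), ((65, 65), 0.15), ((75, 0), 0.25), ((75, 25), 0.1), ((80, 0), 0.25), ((80, 20), 0.1), ((80, 25), 0.1), ((80, 30), 0.1), ((80, 35), 0.09), ((80, 40), 0.09), ((85, 20), 0.1), ((85, 25), 0.1), ((85, 30), 0.1), ((85, 35), 0.09), ((85, 40), 0.09), ((90, 20), 0.1), ((90, 25), 0.1), ((90, 30), 0.09), ((90, 35), 0.09), ((90, 40), 0.09)]
t: 5.85
eef_pos: [0.5715, -0.0006, 0.1112]
tcp_rot: [-0.0, 1.0, 0.0, -0.0]
ft_force: [-0.1, -0.8, -2.5]
width: 0.551
```

View pics/m7.png

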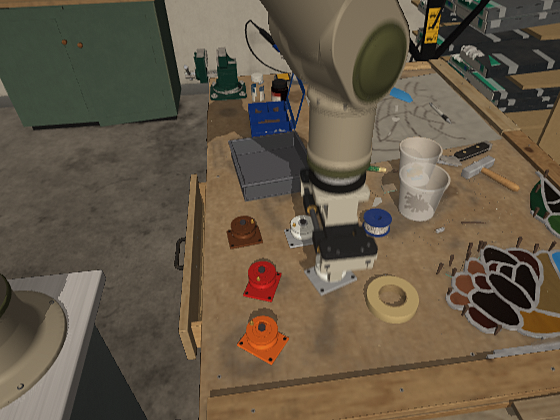

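The unit is held with its plate lifted clear. The lid at (0.60, 0.60) stays outside the gripper body's range. Carrying it to the bin.

```bash
python3 -m crank '[[[-0.07,0.3,0.3,0,0,0],[-0.07,0.6,0.2,0,0,0],[-0.07,0.6,0.1,0,0,0],[-0.07,0.6,0,0,0,0],[-0.07,0.6,0,0,0,0]]]'
python3 -m crank '[[[-0.07,0.6,0,0,0,0],[-0.07,0.6,0,0,0,0],[-0.07,0.6,0,0,0,0],[-0.07,0.6,0,0,0,0],[-0.07,0.6,0,0,0,0]]]'
python3 -m crank '[[[-0.07,0.6,0,0,0,0],[-0.07,0.6,0,0,0,0],[-0.07,0.6,0,0,0,0],[-0.07,0.6,0,0,0,0],[-0.07,0.5,0,0,0,0]]]'
python3 - <<'E'
from h import *
print(env.state()['joints'])
im2,d=env.capture('side');im,d=env.capture('scene')
save('m8',np.hstack([cv2.resize(im2[60:260,180:440],(400,308)),cv2.resize(im[150:380,60:330],(400,308))]))
E
```

```text
t: 6.4
eef_pos: [0.5533, 0.1363, 0.1402]
tcp_rot: [-0.0, 1.0, 0.0, -0.0]
ft_force: [-0.3, 0.2, -2.1]
width: 0.552
t: 6.9
eef_pos: [0.5353, 0.2862, 0.1399]
tcp_rot: [-0.0, 1.0, -0.0, -0.001]
ft_force: [-0.1, 0.3, -2.6]
width: 0.553
t: 7.4
eef_pos: [0.5172, 0.4318, 0.1398]
tcp_rot: [-0.001, 1.0, 0.0, -0.001]
ft_force: [0.3, 0.3, -2.9]
width: 0.552
[-0.45082035  0.65834654 -0.52038482  1.75871118  0.41970784  0.83792889
  0.40584295]
```

View pics/m8.png

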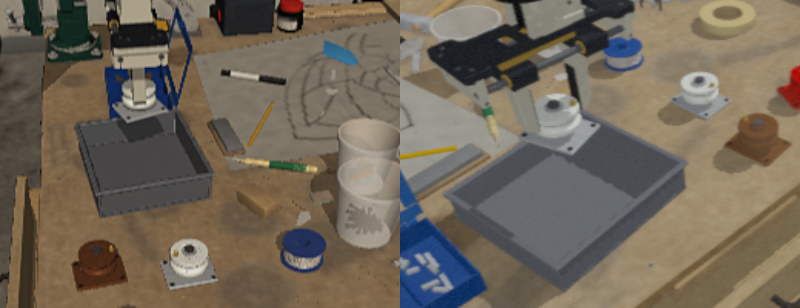

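```bash
python3 -m crank '[[[0,0,-0.5,0,0,0],[0,0,-0.6,0,0,0],[0,0,-0.6,0,0,0],[0,0,-0.4,0,0,0],[0,0,-0.14,0,0,0]]]'
python3 -m crank '[[[0,0,-0.04,0,0,0],[0,0,-0.04,0,0,0],[0,0,0,0,0,0],[0,0,0,0,0,0],[0,0,0,0,0,0]]]'
python3 - <<'E'
from h import *
print(env.state()['eef_pos'],env.state()['ft_force'])
im2,d=env.capture('side');im,d=env.capture('scene')
save('m9',np.hstack([cv2.resize(im2[60:260,180:440],(400,308)),cv2.resize(im[150:380,60:330],(400,308))]))
E
```

```text
t: 8.0
eef_pos: [0.5175, 0.428, 0.0255]
tcp_rot: [-0.0, 1.0, -0.001, -0.002]
ft_force: [0.5, -0.1, -3.5]
width: 0.551
t: 8.5
eef_pos: [0.5198, 0.4292, 0.0247]
tcp_rot: [0.0, 1.0, 0.0, 0.0]
ft_force: [-0.3, -0.5, -2.9]
width: 0.549
[0.51982643 0.42918344 0.02470595] [-0.27161658 -0.54762751 -2.87447811]
```

View pics/m9.png

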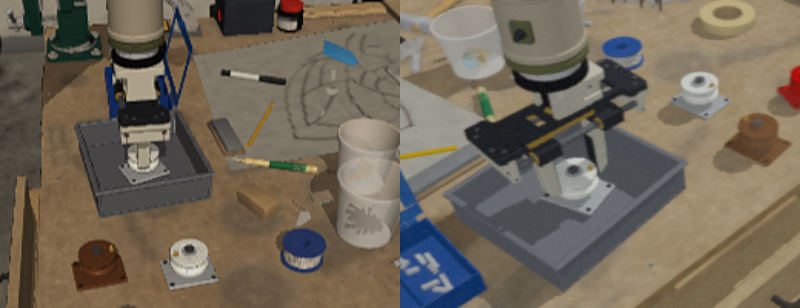

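```bash
python3 -m crank '[[[0,0,-0.04,0,0,0],[0,0,-0.03,0,0,0],[0,0,0,0,0,0],[0,0,0,0,0,0],[0,0,0,0,0,0]]]'
python3 -m crank '[[[0,0,0,0,0,0],[0,0,0,0,0,0],[0,0,0,0,0,0],[0,0,0.2,0,0,0],[0,0,0.4,0,0,0]]]' 0.6 15
python3 -m crank '[[[0,0,0.6,0,0,0],[0,0,0.6,0,0,0],[0,0,0.5,0,0,0],[0,0,0,0,0,0],[0,0,0,0,0,0]]]'
python3 - <<'E'
from h import *
im2,d=env.capture('side');im,d=env.capture('scene')
save('m10',np.hstack([cv2.resize(im2[60:260,180:440],(400,308)),cv2.resize(im[150:380,60:330],(400,308))]))
E
```

```text
t: 9.1
eef_pos: [0.5195, 0.429, 0.0204]
tcp_rot: [-0.0, 1.0, -0.0, -0.0]
ft_force: [0.2, 0.1, -3.0]
width: 0.55
t: 9.6
eef_pos: [0.5188, 0.4285, 0.0501]
tcp_rot: [-0.0, 1.0, -0.001, -0.001]
ft_force: [-0.2, -0.8, -0.1]
width: 0.801
t: 10.1
eef_pos: [0.5198, 0.429, 0.1365]
tcp_rot: [0.0, 1.0, 0.0, 0.001]
ft_force: [0.0, -0.5, 0.2]
width: 0.805
```

View pics/m10.png

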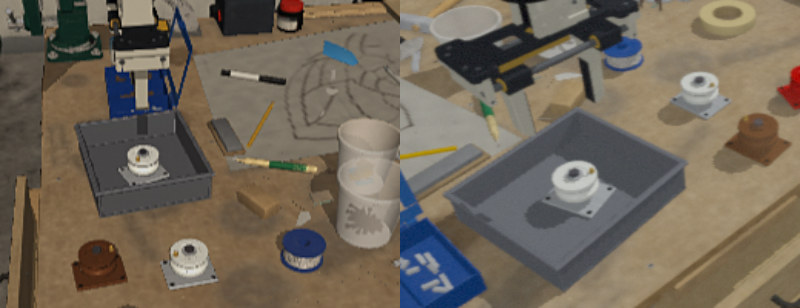

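The seized unit sits flat in the bin, at scene crop (575,180). Next is unit A.

```bash
python3 -m crank '[[[0.1,-0.6,0,0,0,0],[0.1,-0.6,0,0,0,0],[0.1,-0.6,0,0,0,0],[0.1,-0.6,0,0,0,0],[0.1,-0.6,0,0,0,0]]]'
python3 -m crank '[[[0.1,-0.6,-0.1,0,0,0],[0.1,-0.6,-0.2,0,0,0],[0.1,-0.58,-0.2,0,0,0],[0,0,-0.1,0,0,0],[0,0,0,0,0,0]]]'
python3 - <<'E'
from h import *
print(env.state()['eef_pos'],env.state()['joints'])
im2,d=env.capture('side');im,d=env.capture('scene');w,d=env.capture('wrist')
save('m11',np.hstack([cv2.resize(im2[170:270,240:365],(400,320),interpolation=2),cv2.resize(im[150:250,200:325],(400,320),interpolation=2)]));save('w11',w)
E
```

```text
t: 10.7
eef_pos: [0.544, 0.2775, 0.1342]
tcp_rot: [-0.0, 1.0, -0.0, -0.001]
ft_force: [0.1, 0.4, -1.6]
width: 0.799
t: 11.2
eef_pos: [0.5588, 0.1893, 0.104]
tcp_rot: [0.001, 1.0, -0.0, -0.001]
ft_force: [0.2, 0.4, 0.5]
width: 0.801
[0.5588041  0.18930153 0.10399129] [-0.07603321  0.61824157 -0.51376201  1.97808894  0.47660038  0.66799884
  0.67674914]
```

View pics/m11.png

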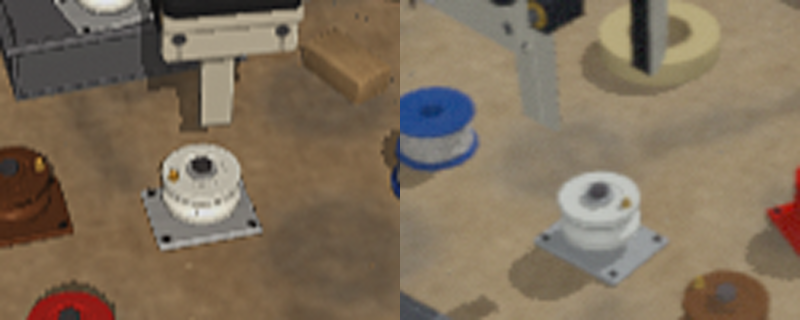

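View pics/w11.png

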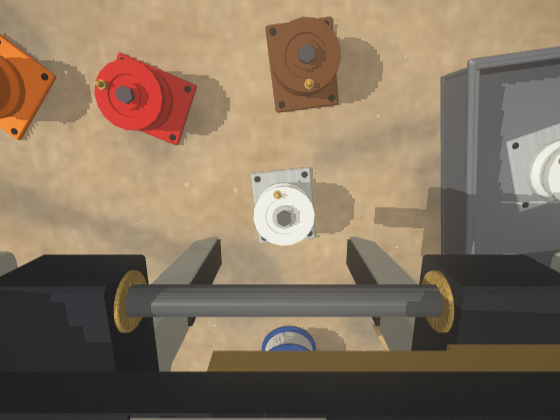

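In the wrist view the bolt is at (284,217), on the jaw midline and at the same place as for unit B. The nipple is at (278,195). Going down.

```bash
python3 -m crank '[[[0,0,-0.5,0,0,0],[0,0,-0.5,0,0,0],[0,0,-0.4,0,0,0],[0,0,-0.26,0,0,0],[0,0,-0.12,0,0,0]]]'
python3 -m crank '[[[0,0,0,0,0,0],[0,0,0,0,0,0],[0,0,0,0,0,0],[0,0,0,0,0,0],[0,0,0,0,0,0]]]' -1 12
python3 - <<'E'
from h import *
im2,d=env.capture('side');im,d=env.capture('scene')
save('m12',np.hstack([cv2.resize(im2[170:270,240:365],(400,320),interpolation=2),cv2.resize(im[150:250,200:325],(400,320),interpolation=2)]))
E
```

```text
t: 11.85
eef_pos: [0.559, 0.191, 0.0156]
tcp_rot: [-0.001, 1.0, 0.0, -0.0]
ft_force: [0.5, -0.5, 0.9]
width: 0.799
t: 12.35
eef_pos: [0.5601, 0.1904, 0.0172]
tcp_rot: [0.0, 1.0, 0.0, 0.001]
ft_force: [-0.3, 1.3, 5.4]
width: 0.553
```

View pics/m12.png

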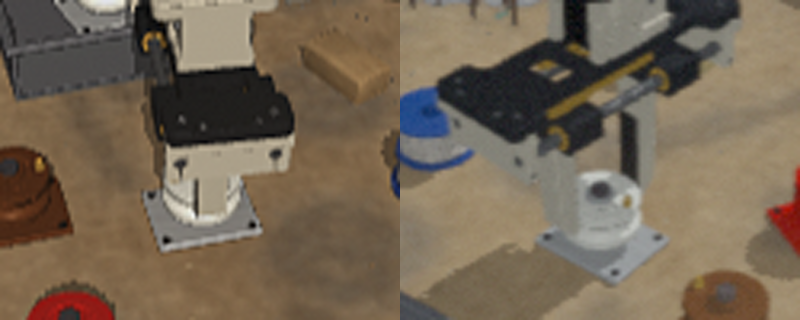

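```bash
python3 -m crank '[[[0,0,0.02,0,0,-1],[0,0,0,0,0,-1],[0,0,0,0,0,-1],[0,0,0,0,0,-1],[0,0,0,0,0,-1]]]'; python3 -m crank '[[[0,0,0,0,0,-1],[0,0,0,0,0,-1],[0,0,0,0,0,-1],[0,0,0,0,0,-1],[0,0,0,0,0,-1]]]'; python3 -m crank '[[[0,0,0,0,0,-1],[0,0,0,0,0,-1],[0,0,0,0,0,-1],[0,0,0,0,0,-1],[0,0,0,0,0,-1]]]'; python3 -m crank '[[[0,0,0,0,0,-1],[0,0,0,0,0,-1],[0,0,0,0,0,-1],[0,0,0,0,0,0],[0,0,0,0,0,0]]]'
python3 - <<'E'
from h import *
im2,d=env.capture('side');im,d=env.capture('scene')
save('m13',np.hstack([cv2.resize(im2[170:270,240:365],(400,320),interpolation=2),cv2.resize(im[150:250,200:325],(400,320),interpolation=2)]))
E
```

```text
t: 12.95
eef_pos: [0.5592, 0.1894, 0.0173]
tcp_rot: [0.218, 0.976, -0.0, -0.0]
ft_force: [-1.0, -0.4, -0.8]
width: 0.554
t: 13.45
eef_pos: [0.5592, 0.1893, 0.0173]
tcp_rot: [0.424, 0.905, -0.0, -0.0]
ft_force: [-0.7, -0.6, -0.7]
width: 0.557
t: 13.95
eef_pos: [0.5591, 0.1894, 0.0173]
tcp_rot: [0.61, 0.792, -0.001, -0.0]
ft_force: [-0.8, -0.9, 0.0]
width: 0.557
t: 14.45
eef_pos: [0.559, 0.1896, 0.0173]
tcp_rot: [0.706, 0.708, -0.001, -0.0]
ft_force: [-1.2, -0.9, -0.5]
width: 0.552
```

View pics/m13.png

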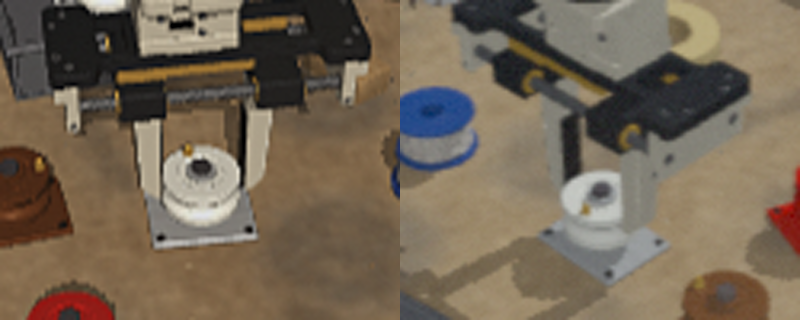

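The nipple went round from the left to the back (side crop (188,150)) while the plate kept its orientation to within a few degrees, so A is the good one. Releasing and backing off.

```bash
python3 -m crank '[[[0,0,0,0,0,0],[0,0,0,0,0,0],[0,0,0,0,0,0],[0,0,0.3,0,0,0],[0,0,0.5,0,0,0]]]' 0.6; python3 -m crank '[[[0,0,0.8,0,0,0],[0,0,0.8,0,0,0],[0.6,-0.6,0.4,0,0,0],[0.6,-0.6,0,0,0,0],[0.6,-0.6,0,0,0,0]]]'; python3 -m crank '[[[0.6,-0.6,0,0,0,0],[0.6,-0.6,0,0,0,0],[0.6,-0.4,0,0,0,0],[0,0,0,0,0,0],[0,0,0,0,0,0]]]'
python3 - <<'E'
from h import *
im2,d=env.capture('side');im,d2=env.capture('scene')
save('m14',np.hstack([cv2.resize(im2[170:270,240:365],(400,320),interpolation=2),cv2.resize(im[150:250,200:325],(400,320),interpolation=2)]))
save('s14',im2)
for n,d_ in(('side',d),('scene',d2)):
    p=env.camera_params(n);img=im2 if n=='side' else im
    T=np.array(p['cam_to_world']);v,u=np.mgrid[:420,:560]
    P=np.stack([(u-p['cx'])/p['fx']*d_,-(v-p['cy'])/p['fy']*d_,-d_],-1)@T[:3,:3].T+T[:3,3]
    hsv=cv2.cvtColor(img,cv2.COLOR_RGB2HSV)
    m=((hsv[...,1]<45)&(hsv[...,2]>140)&(P[...,2]>.033)&(P[...,2]<.05)&(d_>0)).astype(np.uint8)
    k,l,s,c=cv2.connectedComponentsWithStats(m)
    for i in range(1,k):
        if s[i,4]>60: q=P[l==i];print(n,((q.max(0)+q.min(0))/2).round(4),np.ptp(q,0).round(3))
print(env.state()['eef_pos'])
E
```

```text
t: 15.05
eef_pos: [0.5587, 0.1897, 0.0574]
tcp_rot: [0.707, 0.707, -0.001, -0.0]
ft_force: [0.0, -0.7, -0.5]
width: 0.791
t: 15.55
eef_pos: [0.651, 0.0993, 0.1603]
tcp_rot: [0.707, 0.708, 0.001, 0.001]
ft_force: [0.6, 0.5, -0.6]
width: 0.8
t: 16.05
eef_pos: [0.7394, 0.0194, 0.1579]
tcp_rot: [0.708, 0.707, 0.0, -0.0]
ft_force: [-0.6, 0.1, 0.7]
width: 0.796
side [0.5214 0.4302 0.0392] [0.049 0.053 0.011]
side [0.8269 0.1993 0.0417] [0.034 0.008 0.017]
side [0.5592 0.1896 0.0373] [0.049 0.053 0.009]
scene [0.9    0.3483 0.0434] [0.031 0.054 0.013]
scene [0.8533 0.3878 0.0416] [0.051 0.031 0.017]
scene [0.5567 0.1908 0.039 ] [0.052 0.052 0.012]
scene [0.5194 0.4291 0.0412] [0.053 0.052 0.016]
[0.73858192 0.02135466 0.15796319]
```

View pics/m14.png

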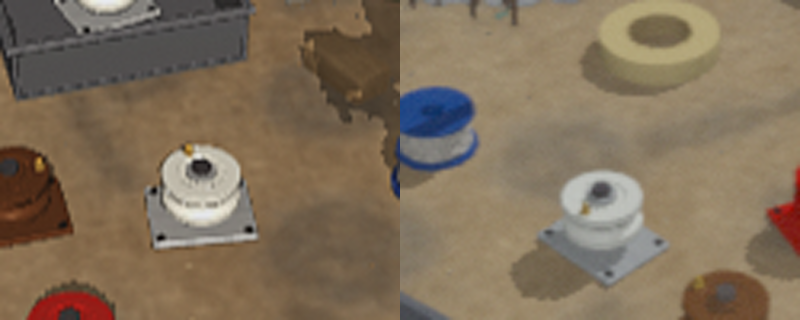

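View pics/s14.png

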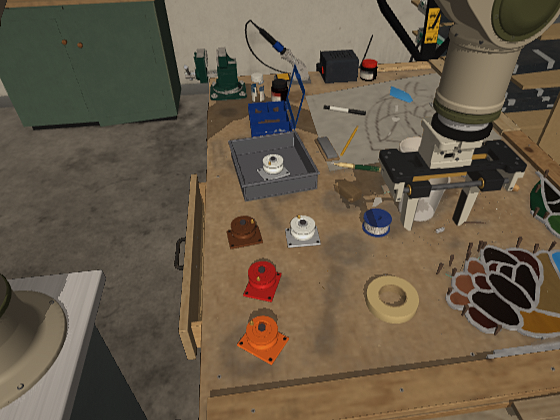

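Run:
```python
from h import *
p=env.camera_params('side');s=env.camera_params('scene')
a=onz(p,240+188*125/400,170+149*100/320,.045);a0=onz(p,294.2,224.5,.045)
b=onz(s,200+185*125/400,150+209*100/320,.045);b0=onz(s,270.5,213.5,.045)
print(a[:2],np.linalg.norm(a-a0),b[:2],np.linalg.norm(b-b0))
env.close_job()
```

```text
[0.55358145 0.2065329 ] 0.026276028831183296 [0.548126   0.21218432] 0.02583283569876811
the job is handed in; nothing more can be done
```

I tested both wheels, put the seized unit in the grey bin and left the good one standing where it was. I handed the job in at about 16 s on the robot's clock.

- **Seized unit (near one, about (0.571, -0.001)):** I twisted its wheel about 90°. The foot plate went round with it: its measured edges of 67 and 52 mm swapped in both views. The plate centre stayed within about 4 mm. I carried it to the bin and set it flat on the floor. Its wheel is now at about (0.520, 0.430), near the bin centre at (0.518, 0.439), at the height expected for the foot resting on the floor.
- **Good unit (far one, about (0.559, 0.190)):** I twisted its wheel about 90°. The foot plate stayed put apart from a few degrees of drift. The nipple ended about 26 mm from where it started, in both views. By the side view the axle moved less than 1 mm, and the unit stands flat. The arm is clear of everything.

**Disagreements seen:**
- **Cameras:** the three cameras differed by up to about 10 mm on absolute positions. I used their average and checked alignment from the wrist view before gripping.
- **Fingertips:** in the pictures the fingertips sat about 18 mm higher than the stated tool frame implies. Both grips still held at the expected 52 mm width.
- **Force on gripping:** closing on the good wheel gave a brief 5 N upward force. It went away when I raised the tool 1 mm.

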